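Rack four freshly oiled hammer heads in order of size

TASK

The four loose hammer heads have been oiled and must drain on the drip rack in order of size: the largest at the end nearest the anvil, then smaller and smaller, with the smallest at the far end. Lay one head on each pair of brass saddles, square across both bars with its eye pointing up and centred over the gap between the bars (face and peen may point either way). Set each one down gently, don't drop it, and let go.

Things in the scene. Friction and masses are not known exactly. Their poses are not given: they have to be found in the camera images.
- head_s_mid (a point): The smallest of the four loose cross-peen hammer heads without handles: grey forged steel with bright ends, 80 mm long, 16 mm wide and 16 mm high, lying flat on the bench with its eye (the slot for the handle) up. Point: centre of the eye, half-way up (8 mm above its underside), half-way along. Axes: x along the head from striking face to wedge-shaped peen, y across it between the flat cheeks (16 mm), z up through the eye.
- head_m_mid (a point): The second smallest of the four loose cross-peen hammer heads without handles: grey forged steel with bright ends, 98 mm long, 22 mm wide and 22 mm high, lying flat on the bench with its eye (the slot for the handle) up. Point: centre of the eye, half-way up (11 mm above its underside), half-way along. Axes: x along the head from striking face to wedge-shaped peen, y across it between the flat cheeks (22 mm), z up through the eye.
- head_l_mid (a point): The second largest of the four loose cross-peen hammer heads without handles: grey forged steel with bright ends, 116 mm long, 28 mm wide and 28 mm high, lying flat on the bench with its eye (the slot for the handle) up. Point: centre of the eye, half-way up (14 mm above its underside), half-way along. Axes: x along the head from striking face to wedge-shaped peen, y across it between the flat cheeks (28 mm), z up through the eye.
- head_xl_mid (a point): The largest of the four loose cross-peen hammer heads without handles: grey forged steel with bright ends, 134 mm long, 35 mm wide and 35 mm high, lying flat on the bench with its eye (the slot for the handle) up. Point: centre of the eye, half-way up (17.5 mm above its underside), half-way along. Axes: x along the head from striking face to wedge-shaped peen, y across it between the flat cheeks (35 mm), z up through the eye.
- saddle_a_top (a point): One of the four alike places of the drip rack: a pair of brass sleeves, each 18 mm across x 46 mm along the bars, on the two bars 36 mm apart (centre to centre). Point: midway between the two sleeves, level with their flat tops, 43 mm above the bench. Axes: x across the bars, y along the bars, z up. Which saddle stands where in the row changes from start to start; neighbours are 80 to 96 mm apart.
- saddle_b_top (a point): One of the four alike places of the drip rack: a pair of brass sleeves, each 18 mm across x 46 mm along the bars, on the two bars 36 mm apart (centre to centre). Point: midway between the two sleeves, level with their flat tops, 43 mm above the bench. Axes: x across the bars, y along the bars, z up. Which saddle stands where in the row changes from start to start; neighbours are 80 to 96 mm apart.
- saddle_c_top (a point): One of the four alike places of the drip rack: a pair of brass sleeves, each 18 mm across x 46 mm along the bars, on the two bars 36 mm apart (centre to centre). Point: midway between the two sleeves, level with their flat tops, 43 mm above the bench. Axes: x across the bars, y along the bars, z up. Which saddle stands where in the row changes from start to start; neighbours are 80 to 96 mm apart.
- saddle_d_top (a point): One of the four alike places of the drip rack: a pair of brass sleeves, each 18 mm across x 46 mm along the bars, on the two bars 36 mm apart (centre to centre). Point: midway between the two sleeves, level with their flat tops, 43 mm above the bench. Axes: x across the bars, y along the bars, z up. Which saddle stands where in the row changes from start to start; neighbours are 80 to 96 mm apart.
- rack: The drip rack, fixed: a shallow dark steel tray 130 x 400 mm, 14 mm high, with two level square bars, their tops 40 mm above the bench, between end plates 44 mm high. Origin: centre of its underside on the bench. Axes: x across the bars, y along them, z up. The four saddles stand in a row along y through its middle.
- anvil: The bench anvil, fixed, beyond one end of the drip rack (left or right): dark cast steel with a brighter face 124 mm above the bench, 335 mm long, base 200 x 105 mm. Origin: centre of the base's underside. Axes: x from heel to horn, y across, z up. A pale tin of tools stands beyond the other end of the rack.
There are look-alikes about, which are no part of the job. Leave any green look-alike of the part that bears head_l_mid alone.

How it is judged:
By the outcome, as a careful person would: the job done as asked, in the order asked, and still so for the second after the job is handed in, with the robot touching nothing.
It also fails if it takes over 112 s, if anything falls off the work surface, if the arm or the gripper's body presses on something with over 40 N, if the wrist force passes 120 N, or if a joint passes its speed limit or range.

ROBOT

A 6-joint arm with a two-finger parallel gripper is mounted at the origin on the work surface. World frame = base frame: x ahead of the robot, y to its left, z up, the work surface at z = 0. Lengths are in m, angles in degrees, forces in N, time in s.
With the tool pointing down it reaches from about 0.25 to 0.725 m from the base axis. Payload 9.7 kg.
Tool frame: the origin (TCP) lies midway between the tips of the shut fingers; the grasp point (between the pads) lies 19 mm behind it; x points along the fingers, y is the direction in which the jaws open and shut, and the axes are right-handed (so a half turn about x gives the same grasp; the last joint's range is limited). The gripper opens to 85 mm and grips with 20 to 120 N. Pads are 22 mm wide; open, the fingers measure 114 mm over their backs; the gripper's body (76 mm by 85 mm) begins 54 mm behind the grasp point. The pads swing forward as they close: fully open they stand 13 mm farther back than shut.
Start: joints at [-63.312, 4.979, 10.078, 95.1, 0, 90], TCP at [0.247, -0.491, 0.231] pointing down, gripper open.
Joint ranges: [-179.16, 179.16], [-48.56, 103.87], [-65.8, 70.77], [-126.05, 130.52], [-82.76, 87.17], [-180, 180]. Speed limits (degrees/s): [127.2, 127.2, 147.25, 180, 180, 180].

INTERFACE

Orientations are given as [roll, pitch, yaw] about the fixed x, y, z axes, in that order (R = Rz(yaw) Ry(pitch) Rx(roll)).
In Python, from workcell import bot, cams gives the robot as it stands.
- The arm moves only by the tool apply_moves, never from a script. Its argument "commands" is a list of rows, each a list of 5 numbers: the shift along the tool's x, y, z in m, then the turn about the tool's x in rad, then the opening, from -1 (shut) to 1 (fully open). In form: [[tx, ty, tz, roll, hand], ...]. A call has 1 to 12 rows; each row is the pose to reach, as a shift and turn from the pose measured when the call began, along the tool's axes at that moment; what a row does not reach only later rows make up. A row lasts 1/10 s, in which the tool goes at most 50 mm and 8.59 degrees, less where a joint would pass 70% of its speed; a pose out of reach is approached as far as the arm can. A call with a gripper value outside its range is refused whole. The fingers move at their own pace and stop on an object; "newtons" is the grip in N (left out, the last holds). Time passes only in rows, so rows that repeat a pose let the fingers close. It gives the time, the measured TCP pose, the force and the opening at its end, in the units of the state.
- bot.get_obs(): the state, without advancing time (a new reading comes with each control period).
- cams.camera(name): name is "side" or "top"; returns a dict with "frame" (384x512x3 uint8, blue, green, red), "depth" (384x512 float32, m along the optical axis (not along the pixel's ray), 0 where there is no reading), "camera_matrix" (3x3 intrinsics, pixels), "R" (3x3) and "t" (3): a world point X has camera coordinates R X + t. Camera axes: x right, y down, z forward; pixel columns grow to the right and rows downward; lengths in m; the calibration is good to about 2 mm. A picture is of the moment at which its call begins.
- bot.job_done(): hands the job in, once; it reports no verdict.
Trained networks look in the newest picture that a camera, given by its name, has taken for a name from the list of things; names that differ only in an ending like _2 or _b are one class to them, and where a whole thing is asked for, a point or a joint stands for the part that bears it (a point fixed in the world has none). Each returns a list of dicts, best first, with "confidence" (0 to 1); they miss things now and then, are a little off and sometimes report something else, mostly with a low value. They report only what shows in the picture. A call takes as long as a camera call. They do not tell look-alikes from the thing itself.
- cams.spot_in(name, camera): "rect" ([left, top, right, bottom] in pixels, round what is visible of it).
The state is a dict: "time": time; "q": joint angles; "qd": joint speeds; "joint_efforts": joint torques, N m; "ee_pos": TCP position; "tcp_rot": TCP orientation; "wrist_force": force on the tool from outside, world axes, zero at the start; "torque": the same for the moment, N m; "opening": finger opening in m.
Only numpy, scipy, OpenCV 4.12 (cv2) and the standard library are available. Lean on these libraries where they do the work, as an engineer would, in place of code of your own. Each camera call takes 0.05 s, during which the arm holds its last target. There are 200 camera calls.

## Working session

There is one attempt and no reset: what is moved stays moved. The work goes in short steps, Python scripts to look and compute and a tool call to move; the robot and the scene stay as the last step left them, time stands still between calls to the robot, and variables do not carry over. Pictures are saved under pics/ and viewed, about 12 in all and at most 16, crops included, and the job is handed in when it is done.

Besides the shell and the picture viewer there is one more tool, called after "Call:" as name(argument=value, ...) on one line, values as JSON. apply_moves: Moves the arm, as the interface text tells. Its arguments: {"type":"object","properties":{"commands":{"type":"array"},"newtons":{"type":"number"}},"required":["commands"]}

```bash
mkdir -p pics; ls; python3 - <<'E'
from workcell import bot,cams
import cv2
o=bot.get_obs();print(o)
for n in("top","side"):
    c=cams.camera(n);cv2.imwrite(f"pics/{n}0.png",cv2.resize(c["frame"],None,fx=1.5,fy=1.5));print(n,c["camera_matrix"],c["R"],c["t"])
    for k in("head_s_mid","head_m_mid","head_l_mid","head_xl_mid","saddle_a_top","rack","anvil"):
        print(n,k,[(r["rect"],round(r["confidence"],2)) for r in cams.spot_in(k,n)])
E
```

```text
pics
{'time': 0.0, 'q': array([-6.33124146e+01,  5.01016427e+00,  1.00331005e+01,  9.50992927e+01,
       -2.01319285e-04,  8.99996578e+01]), 'qd': array([-0.01793642, -0.01216349,  0.02430182,  0.08058003, -0.07179104,
        0.00689486]), 'joint_efforts': array([ 1.43206791e-03, -5.20385027e+01,  4.64807475e+01,  1.63797790e-02,
        1.12903199e-04, -1.09001874e-05]), 'ee_pos': array([ 0.24691173, -0.49119668,  0.23057993]), 'tcp_rot': array([-89.84927807,  89.92364332, 116.8386496 ]), 'wrist_force': array([0.51958409, 0.5746134 , 0.23414422]), 'torque': array([ 0.04283408, -0.00035674, -0.02951866]), 'opening': 0.08519801066109445}
top [[387.22538502   0.         250.54570021]
 [  0.         387.22538502 191.27806553]
 [  0.           0.           1.        ]] [[ 0.02495469 -0.9996453  -0.00930275]
 [-0.99669017 -0.02415857 -0.07762125]
 [ 0.07736898  0.01120897 -0.99693952]] [-0.00889535  0.43299932  1.28266658]
top head_s_mid [([274.1, 182.5, 286.3, 201.5], 0.69)]
top head_m_mid [([219.1, 175.8, 231.5, 209.3], 0.74)]
top head_l_mid [([326.9, 252.7, 349.0, 288.3], 0.7), ([360
[... 540 characters left out ...]
 -0.53584836 -0.62510859]] [0.31011585 0.24555815 1.08537701]
side head_s_mid [([269.1, 183.1, 294.4, 195.1], 0.48)]
side head_m_mid [([309.2, 150.1, 323.6, 169.8], 0.68), ([37.0, 176.3, 121.7, 265.8], 0.63), ([220.3, 210.0, 254.2, 231.2], 0.56), ([269.2, 181.8, 297.2, 193.2], 0.22)]
side head_l_mid [([310.7, 150.6, 323.0, 171.9], 0.49), ([370.2, 184.2, 397.7, 200.9], 0.48), ([377.5, 162.2, 378.9, 173.2], 0.4), ([180.1, 168.5, 201.2, 184.7], 0.27)]
side head_xl_mid [([142.7, 226.7, 189.2, 260.1], 0.6), ([152.6, 179.6, 179.5, 199.1], 0.31)]
side saddle_a_top [([180.0, 166.7, 200.1, 184.5], 0.68)]
side rack [([134.0, 140.3, 263.9, 217.7], 0.97)]
side anvil [([35.5, 173.3, 120.2, 266.1], 0.67)]
```

View pics/top0.png

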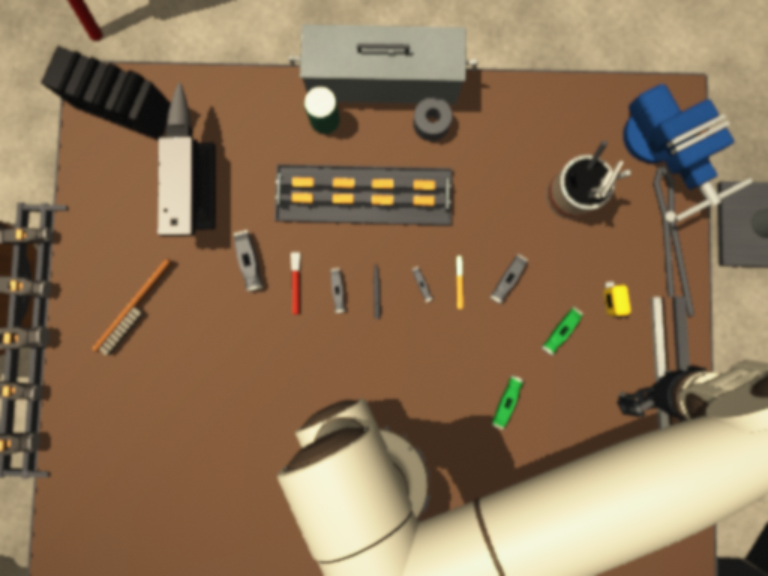

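View pics/side0.png

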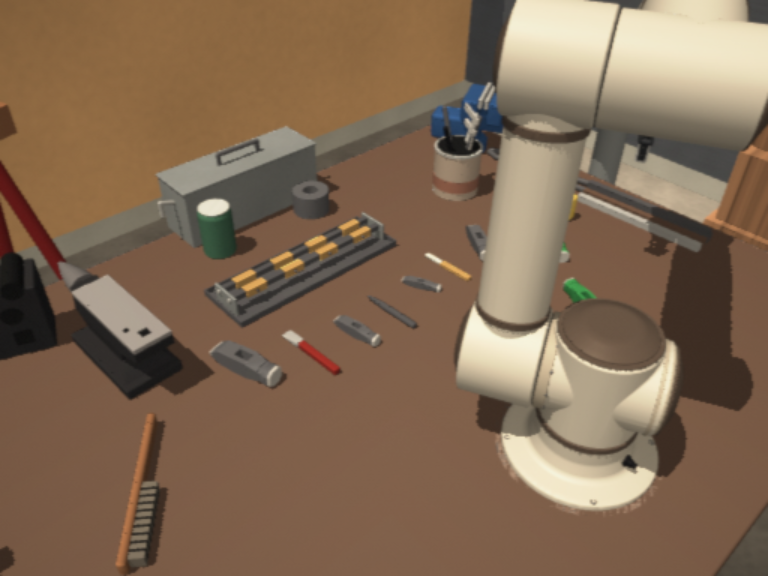

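The top view shows the heads at about (248,260) XL, (338,290) M, (422,284) S and (510,278) L in the enlarged picture. The green look-alikes are at (563,330) and (508,402), the rack saddles at y≈184/199, and the anvil on the left (+y). Next I measure these by depth and colour.

```bash
cat > h.py <<'E'
from workcell import bot,cams
import cv2,numpy as np
def cloud(n):
    c=cams.camera(n);d=c["depth"];K=c["camera_matrix"]
    v,u=np.indices(d.shape)
    P=np.stack([(u-K[0,2])*d/K[0,0],(v-K[1,2])*d/K[1,1],d],-1)
    W=(P-c["t"])@c["R"]; W[d==0]=np.nan
    return c,W
def heads(W,frame,seeds,hmin=.006,hmax=.06,L=.09):
    out={}
    hsv=cv2.cvtColor(frame,cv2.COLOR_BGR2HSV)
    for k,(x,y) in seeds.items():
        near=(np.hypot(W[...,0]-x,W[...,1]-y)<L)
        m=(near&(W[...,2]>hmin)&(W[...,2]<hmax)).astype(np.uint8)
        n,lab,st,ce=cv2.connectedComponentsWithStats(m)
        best=max(range(1,n),key=lambda i:st[i,4]-1000*(np.nanmin(np.hypot(W[lab==i][:,0]-x,W[lab==i][:,1]-y))>.02))
        p=W[lab==best]
        (cx,cy),(a,b),an=cv2.minAreaRect((p[:,:2]*1000).astype(np.float32))
        if a<b:a,b,an=b,a,an+90
        an=(an+90)%180-90
        q=p[:,:2]-p[:,:2].mean(0);e=np.linalg.eigh(q.T@q)[1][:,1]
        print(k,"rect c",round(cx,1),round(cy,1),"size",round(a),round(b),"ang",round(an,1),"pca",round(np.degrees(np.arctan2(e[1],e[0])),1),"mean",(p.mean(0)*1000).round(1),"ztop",round(np.percentile(p[:,2],80)*1000,1),len(p))
def saddles(W,frame):
    hsv=cv2.cvtColor(frame,cv2.COLOR_BGR2HSV)
    m=((hsv[...,0]>10)&(hsv[...,0]<28)&(hsv[...,1]>120)&(hsv[...,2]>120)&(W[...,2]>.025)&(W[...,2]<.06)&(W[...,0]>.35)).astype(np.uint8)
    n,lab,st,ce=cv2.connectedComponentsWithStats(m)
    for i in range(1,n):
        if st[i,4]>15:
            p=W[lab==i]; t=p[p[:,2]>np.median(p[:,2])-.004]
            print("sad",(np.median(t,0)*1000).round(1),((t[:,:2].min(0)+t[:,:2].max(0))*500).round(1),(np.ptp(t,0)*1000).round(),len(t))
E
python3 - <<'E'
from h import *
for n in("top","side"):
    c,W=cloud(n); print(n)
    if n=="top":
        seeds={k:W[v,u,:2] for k,(u,v) in dict(xl=(165,170),m=(225,190),s=(281,189),l=(339,186)).items()}
        print(seeds)
    b=W[(abs(W[...,0]-.35)<.15)&(abs(W[...,1])<.2)];print("bench z",np.nanpercentile(b[:,2],[10,50]))
    heads(W,c["frame"],seeds); saddles(W,c["frame"])
    for (u,v) in [(0,0)]:pass
E
```

```text
top
{'xl': array([0.49949138, 0.29487725]), 'm': array([0.43512325, 0.08745933]), 's': array([ 0.44482101, -0.10145632]), 'l': array([ 0.45932542, -0.29718705])}
bench z [-0.00349463  0.00014358]
xl rect c 485.7 291.6 size 134 36 ang 16.5 pca -163.8 mean [483.8 289.6  30.5] ztop 35.9 431
m rect c 424.4 88.8 size 98 22 ang 8.7 pca -171.4 mean [423.9  88.5  20.1] ztop 23.8 176
s rect c 443.3 -100.1 size 79 16 ang 24.7 pca -155.4 mean [442.3 -99.9  14.6] ztop 17.1 105
l rect c 457.0 -296.9 size 115 36 ang -32.4 pca 148.4 mean [ 458.2 -292.2   24.9] ztop 29.1 290
sad [661.8 172.5  42.4] [661.6 171.2] [18. 51. 11.] 72
sad [661.8  82.3  42.8] [662.8  80.8] [19. 50. 10.] 82
sad [662.5  -7.6  42.6] [661.5  -7.5] [18. 47.  9.] 76
sad [661.4 -97.6  42.6] [663.3 -99.4] [18. 50. 11.] 79
sad [627.1 171.6  41.2] [626.9 171.9] [19. 47.  9.] 86
sad [626.8  81.3  42.7] [626.1  81.6] [18. 47. 11.] 79
sad [626.2  -5.3  42.4] [626.3  -6.9] [20. 50. 10.] 79
sad [625.6 -98.3  43. ] [626.4 -98.6] [19. 47. 11.] 78
sad [529.3 796.9  42.8] [530. 799.] [21. 14. 12.] 32
sad [413.9 520.5  27.8] [417.6 518.6] [13
[... 463 characters left out ...]
0.7 size 121 29 ang -32.9 pca 144.7 mean [ 456.6 -284.6   21.3] ztop 26.5 194
sad [2156.8 -285.8   48.2] [2159.7 -367.8] [ 55. 936.  22.] 699
sad [ 382.9 -532.    56.3] [ 384.5 -529. ] [10. 23. 16.] 15
sad [659.1 -93.9  40. ] [660.9 -97.9] [20. 49.  9.] 58
sad [623.6 -96.3  40.2] [624.9 -95. ] [23. 48.  9.] 56
sad [659.   -4.3  40.9] [659.6  -4.8] [23. 47.  9.] 58
sad [624.   -4.5  40.1] [624.8  -4.5] [22. 49.  8.] 63
sad [659.5  83.1  40.7] [661.1  80.6] [26. 49.  9.] 62
sad [623.3  82.3  40.4] [626.   82.4] [23. 47.  8.] 68
sad [660.3 173.7  40.5] [659.7 173. ] [22. 46.  8.] 73
sad [622.5 173.7  40.2] [623.8 172.2] [24. 49.  9.] 77
sad [406.3 526.8  26.5] [416.3 521.5] [132. 103.   5.] 207
```

```bash
cat > mv.py <<'E'
import sys,numpy as np
from workcell import bot
from scipy.spatial.transform import Rotation as Ro
o=bot.get_obs();R=Ro.from_euler('xyz',o["tcp_rot"],degrees=True).as_matrix()
phi=np.degrees(np.arctan2(R[1,1],R[0,1]))
print("t",round(o["time"],2),"pos",o["ee_pos"].round(4),"phi",phi.round(2),"tilt",R[:2,0].round(4),"q",o["q"].round(1),"open",round(o["opening"],4),"F",o["wrist_force"].round(1))
for a in sys.argv[1:]:
    x,y,z,p=map(float,a.split(","))
    d=R.T@(np.array([x,y,z])-o["ee_pos"]);t=(phi-p+180)%360-180
    print(a,"shift",d.round(4),"roll",np.radians(t).round(4))
E
python3 mv.py 0.4,-0.1,0.2,-63.2
python3 - <<'E'
from h import *
c,W=cloud("top")
m=(W[...,1]>.31)&(W[...,1]<.5)&(W[...,0]>.4)&(W[...,0]<.75)&(W[...,2]>.05)
p=W[m];print("anvil",np.percentile(p,[1,50,99],axis=0).round(3))
E
```

```text
t 0.9 pos [ 0.247  -0.4914  0.2313] phi -63.31 tilt [ 0. -0.] q [-63.3   5.   10.1  95.1   0.   90. ] open 0.0856 F [-0.7 -0.3  0. ]
0.4,-0.1,0.2,-63.2 shift [ 0.0313 -0.281  -0.3125] roll -0.0019
anvil [[0.525 0.39  0.064]
 [0.632 0.42  0.122]
 [0.746 0.462 0.129]]
```

Call:
apply_moves(commands=[[0.03,-0.04,-0.045,0,1],[0.03,-0.07,-0.08,0,1],[0.03,-0.1,-0.11,0,1],[0.03,-0.13,-0.145,0,1],[0.03,-0.16,-0.18,0,1],[0.03,-0.19,-0.21,0,1],[0.03,-0.22,-0.245,0,1],[0.03,-0.25,-0.28,0,1],[0.03,-0.28,-0.312,0,1],[0.03,-0.28,-0.312,0,1]])

```text
time: 1.95
ee_pos: [0.4012, -0.097, 0.2014]
tcp_rot: [-153.2, 89.9, 53.8]
wrist_force: [-0.4, -0.4, -0.9]
opening: 0.0857
```

```bash
python3 mv.py 0.485,0.293,0.15,106.3 0.485,0.293,0.15,-73.7
```

```text
t 1.95 pos [ 0.4012 -0.097   0.2014] phi -62.97 tilt [0.0007 0.0009] q [-1.360e+01 -1.430e+01 -1.120e+01  9.300e+01  1.000e-01  1.393e+02] open 0.0857 F [-0.4 -0.4 -0.9]
0.485,0.293,0.15,106.3 shift [ 0.0518 -0.3093 -0.2519] roll -2.9543
0.485,0.293,0.15,-73.7 shift [ 0.0518 -0.3093 -0.2519] roll 0.1873
```

Call:
apply_moves(commands=[[0.0,-0.025,-0.02,-0.14,1],[0.0,-0.05,-0.04,-0.28,1],[0.0,-0.075,-0.06,-0.42,1],[0.0,-0.1,-0.08,-0.56,1],[0.0,-0.125,-0.1,-0.7,1],[0.0,-0.15,-0.12,-0.84,1],[0.0,-0.175,-0.14,-0.98,1],[0.0,-0.2,-0.16,-1.12,1],[0.0,-0.225,-0.18,-1.26,1],[0.02,-0.25,-0.2,-1.4,1],[0.03,-0.28,-0.23,-1.54,1],[0.05,-0.309,-0.252,-1.68,1]])

```text
time: 3.15
ee_pos: [0.4865, 0.2941, 0.1521]
tcp_rot: [90.8, 89.8, 34.4]
wrist_force: [0.2, 0.7, 0.6]
opening: 0.0855
```

```bash
python3 mv.py 0.485,0.293,0.08,106.3 0.485,0.293,0.004,106.3
```

```text
t 3.15 pos [0.4865 0.2941 0.1521] phi 33.58 tilt [0.0026 0.0018] q [31.1  6.4  2.9 86.3  0.  87.6] open 0.0855 F [0.2 0.7 0.6]
0.485,0.293,0.08,106.3 shift [ 0.0721 -0.0021  0.0001] roll -1.2692
0.485,0.293,0.004,106.3 shift [ 1.481e-01 -2.300e-03  1.000e-04] roll -1.2692
```

Call:
apply_moves(commands=[[0.0,-0.002,0,-0.14,1],[0.0,-0.002,0,-0.28,1],[0.0,-0.002,0,-0.42,1],[0.0,-0.002,0,-0.56,1],[0.01,-0.002,0,-0.7,1],[0.02,-0.002,0,-0.84,1],[0.03,-0.002,0,-0.98,1],[0.04,-0.002,0,-1.12,1],[0.06,-0.002,0,-1.269,1],[0.072,-0.002,0,-1.269,1],[0.072,-0.002,0,-1.269,1]])

```text
time: 4.25
ee_pos: [0.4843, 0.2922, 0.0783]
tcp_rot: [87.8, 90.0, 103.8]
wrist_force: [0.1, 0.1, 0.1]
opening: 0.0853
```

```bash
python3 mv.py 0.485,0.293,0.004,106.3;python3 - <<'E'
from h import *
a=cams.camera("top")["frame"][120:230,110:220]; b=cams.camera("side")["frame"][180:290,110:220]
cv2.imwrite("pics/a1.png",cv2.resize(np.hstack([a,b]),None,fx=3.5,fy=3.5))
E
```

```text
t 4.25 pos [0.4843 0.2922 0.0783] phi 106.01 tilt [-0.      0.0002] q [31.1  6.9 -4.8 78.3  0.  15.1] open 0.0853 F [0.1 0.1 0.1]
0.485,0.293,0.004,106.3 shift [0.0743 0.0006 0.0009] roll -0.005
```

View pics/a1.png

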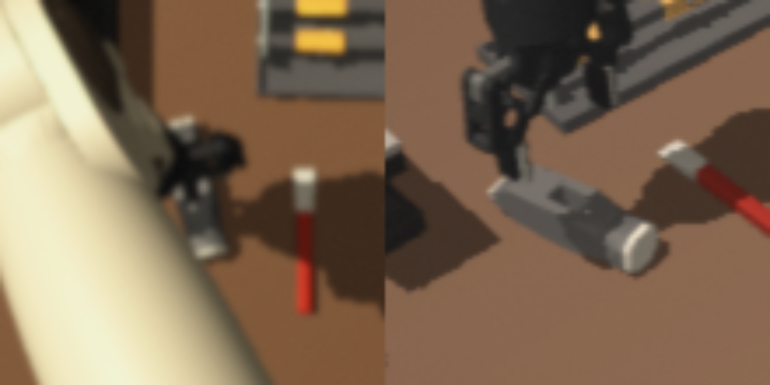

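The fingers straddle the XL head at its eye, with the jaws across the cheeks. I descend and grip.

Call:
apply_moves(commands=[[0.025,0,0.001,-0.005,1],[0.05,0,0.001,-0.005,1],[0.065,0,0.001,-0.005,1],[0.074,0,0.001,-0.005,1],[0.074,0,0.001,-0.005,1],[0.074,0,0.001,-0.005,-1],[0.074,0,0.001,-0.005,-1],[0.074,0,0.001,-0.005,-1],[0.074,0,0.001,-0.005,-1],[0.074,0,0.001,-0.005,-1],[0.074,0,0.001,-0.005,-1],[0.074,0,0.001,-0.005,-1]], newtons=90)

```text
time: 5.55
ee_pos: [0.4869, 0.2935, 0.0076]
tcp_rot: [13.8, 89.7, 30.1]
wrist_force: [0.3, -1.6, 5.5]
opening: 0.0338
```

```bash
python3 mv.py 0.485,0.293,0.15,106.3 0.643,0.172,0.15,90
```

```text
t 5.55 pos [0.4869 0.2935 0.0076] phi 106.36 tilt [0.0041 0.0024] q [ 31.1   8.9 -10.5  70.3  -0.   14.7] open 0.0338 F [ 0.3 -1.6  5.5]
0.485,0.293,0.15,106.3 shift [-0.1424  0.0002 -0.0013] roll 0.001
0.643,0.172,0.15,90 shift [-0.1421 -0.1604  0.1162] roll 0.2855
```

Call:
apply_moves(commands=[[-0.02,0,0,0,-1],[-0.045,0,0,0,-1],[-0.07,0,0,0,-1],[-0.1,0,0,0,-1],[-0.13,-0.015,0.01,0.03,-1],[-0.142,-0.04,0.03,0.08,-1],[-0.142,-0.07,0.05,0.13,-1],[-0.142,-0.1,0.07,0.18,-1],[-0.142,-0.125,0.09,0.23,-1],[-0.142,-0.15,0.108,0.27,-1],[-0.142,-0.16,0.116,0.285,-1],[-0.142,-0.16,0.116,0.285,-1]])

```text
time: 6.75
ee_pos: [0.6433, 0.1709, 0.1482]
tcp_rot: [42.4, 89.9, 42.3]
wrist_force: [-0.1, -0.5, -7.3]
opening: 0.0337
```

```bash
python3 mv.py 0.643,0.172,0.07,90 0.643,0.172,0.051,90; python3 - <<'E'
from h import *
b=cams.camera("side")["frame"][100:240,90:290]
cv2.imwrite("pics/a2.png",cv2.resize(b,None,fx=4,fy=4))
E
```

```text
t 6.75 pos [0.6433 0.1709 0.1482] phi 89.91 tilt [0.0018 0.0016] q [14.9 20.2 18.8 88.5  0.1 14.9] open 0.0337 F [-0.1 -0.5 -7.3]
0.643,0.172,0.07,90 shift [ 0.0782  0.0009 -0.0004] roll -0.0016
0.643,0.172,0.051,90 shift [ 0.0972  0.0009 -0.0005] roll -0.0016
```

View pics/a2.png

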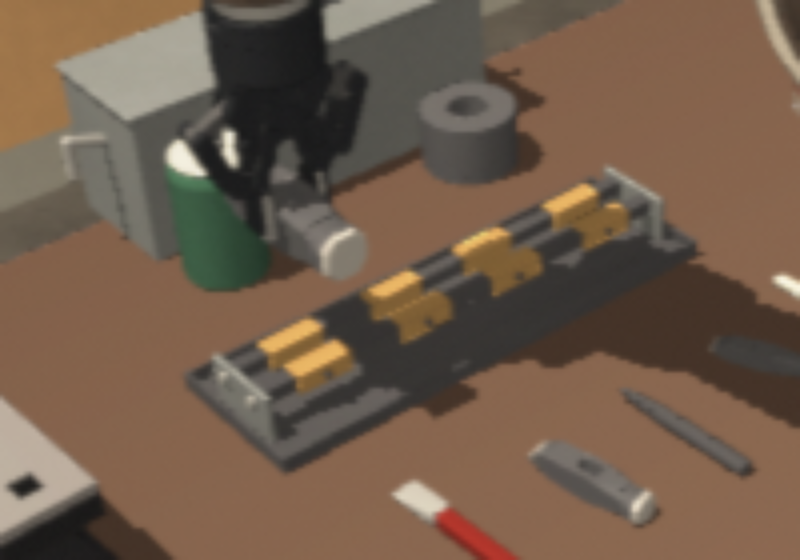

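Call:
apply_moves(commands=[[0.02,0.001,0,-0.002,-1],[0.04,0.001,0,-0.002,-1],[0.06,0.001,0,-0.002,-1],[0.075,0.001,0,-0.002,-1],[0.085,0.001,0,-0.002,-1],[0.09,0.001,0,-0.002,-1],[0.093,0.001,0,-0.002,-1],[0.0935,0.001,0,-0.002,-1],[0.0935,0.001,0,-0.002,-1]])

```text
time: 7.7
ee_pos: [0.643, 0.1731, 0.0558]
tcp_rot: [40.9, 89.8, 41.0]
wrist_force: [-0.3, 0.1, -6.4]
opening: 0.0335
```

```bash
python3 mv.py 0.643,0.172,0.051,90
```

```text
t 7.7 pos [0.643  0.1731 0.0558] phi 90.1 tilt [0.0027 0.0023] q [15.  20.8  9.3 78.4  0.1 14.9] open 0.0335 F [-0.3  0.1 -6.4]
0.643,0.172,0.051,90 shift [ 0.0048 -0.0011  0.    ] roll 0.0018
```

Call:
apply_moves(commands=[[0.0015,-0.0005,0,0,-1],[0.003,-0.0005,0,0,-1],[0.004,-0.0005,0,0,-1],[0.005,-0.0005,0,0,-1],[0.005,-0.0005,0,0,-1]])

```text
time: 8.2
ee_pos: [0.643, 0.1726, 0.0507]
tcp_rot: [41.2, 89.8, 41.3]
wrist_force: [-1.0, -0.1, -6.5]
opening: 0.0333
```

```bash
python3 mv.py 0.643,0.172,0.051,90
```

```text
t 8.2 pos [0.643  0.1726 0.0507] phi 90.1 tilt [0.0026 0.0023] q [15.  20.8  8.8 77.8  0.1 14.9] open 0.0333 F [-1.  -0.1 -6.5]
0.643,0.172,0.051,90 shift [-0.0003 -0.0006  0.    ] roll 0.0018
```

Call:
apply_moves(commands=[[0.001,0,0,0,-1],[0.002,0,0,0,-1],[0.002,0,0,0,-1]])

```text
time: 8.5
ee_pos: [0.643, 0.1727, 0.0506]
tcp_rot: [33.3, 89.7, 33.4]
wrist_force: [-5.9, -1.6, 6.6]
opening: 0.0336
```

Call:
apply_moves(commands=[[0.001,0,0,0,-1],[0.002,0,0,0,-1],[0.002,0,0,0,-1]])

```text
time: 8.8
ee_pos: [0.6431, 0.1727, 0.0506]
tcp_rot: [28.2, 89.7, 28.3]
wrist_force: [-7.4, -1.6, 8.9]
opening: 0.0337
```

Seated at z=0.0506, as predicted. Release and lift.

Call:
apply_moves(commands=[[0,0,0,0,-0.1],[0,0,0,0,0.1],[0,0,0,0,0.3],[0,0,0,0,0.5],[0,0,0,0,0.5],[-0.02,0,0,0,0.5],[-0.05,0,0,0,0.5],[-0.09,0,0,0,0.5],[-0.13,0,0,0,0.5],[-0.13,0,0,0,0.5]])

```text
time: 9.8
ee_pos: [0.6443, 0.1727, 0.1873]
tcp_rot: [20.2, 89.1, 20.3]
wrist_force: [-0.3, 0.2, 0.5]
opening: 0.0638
```

```bash
python3 mv.py 0.458,-0.294,0.15,57.5 0.458,-0.294,0.15,90
```

```text
t 9.8 pos [0.6443 0.1727 0.1873] phi 90.1 tilt [0.014  0.0052] q [15.  20.1 23.  92.   0.1 14.9] open 0.0638 F [-0.3  0.2  0.5]
0.458,-0.294,0.15,57.5 shift [ 0.0322 -0.4666 -0.1876] roll 0.569
0.458,-0.294,0.15,90 shift [ 0.0322 -0.4666 -0.1876] roll 0.0018
```

```bash
python3 - <<'E'
from h import *
for n in("top","side"):
    c,W=cloud(n);print(n)
    heads(W,c["frame"],dict(l=(.458,-.294)))
    if n=="side": heads(W,c["frame"],dict(xl=(.643,.172)),hmin=.055,hmax=.09)
E
```

```text
top
l rect c 458.0 -296.3 size 116 37 ang -29.5 pca 148.3 mean [ 458.2 -292.3   24.7] ztop 28.8 293
side
l rect c 465.2 -284.8 size 108 13 ang -33.4 pca 146.6 mean [ 471.6 -285.8   17.6] ztop 25.8 73
xl rect c 638.7 174.7 size 136 37 ang -1.2 pca -179.6 mean [626.  178.   70.7] ztop 76.4 462
```

Call:
apply_moves(commands=[[0,-0.04,-0.016,0.05,0.5],[0,-0.08,-0.032,0.1,0.5],[0,-0.12,-0.048,0.15,0.5],[0,-0.16,-0.064,0.2,0.5],[0,-0.2,-0.08,0.25,0.5],[0,-0.24,-0.096,0.3,0.5],[0,-0.28,-0.112,0.35,0.5],[0,-0.32,-0.128,0.4,0.6],[0.01,-0.36,-0.144,0.45,0.7],[0.02,-0.4,-0.16,0.5,0.8],[0.03,-0.44,-0.175,0.55,0.8],[0.032,-0.466,-0.187,0.569,0.8]])

```text
time: 11.1
ee_pos: [0.4549, -0.2954, 0.1435]
tcp_rot: [85.3, 89.6, 52.6]
wrist_force: [0.8, 0.2, 0.0]
opening: 0.0764
```

```bash
python3 mv.py 0.458,-0.294,0.08,57.5; python3 - <<'E'
from h import *
for n in("top","side"):
    c,W=cloud(n);print(n)
    heads(W,c["frame"],dict(xl=(.643,.172)),hmin=.055,hmax=.09)
a=cams.camera("top")["frame"][100:260,90:370]; b=cams.camera("side")["frame"][110:260,90:350]
cv2.imwrite("pics/a3.png",cv2.resize(np.vstack([a[:,:260],b]),None,fx=1.9,fy=1.9))
E
```

```text
t 11.1 pos [ 0.4549 -0.2954  0.1435] phi 57.31 tilt [0.004  0.0053] q [-33.2   3.   -1.7  85.3   0.4  -0.5] open 0.0764 F [0.8 0.2 0. ]
0.458,-0.294,0.08,57.5 shift [0.0635 0.0024 0.0018] roll -0.0033
top
xl rect c 641.1 171.2 size 135 35 ang -0.5 pca 179.8 mean [637.8 170.4  73.8] ztop 78.4 423
side
xl rect c 641.1 173.5 size 141 39 ang -1.9 pca -179.3 mean [627.8 178.1  70.7] ztop 76.2 463
```

View pics/a3.png

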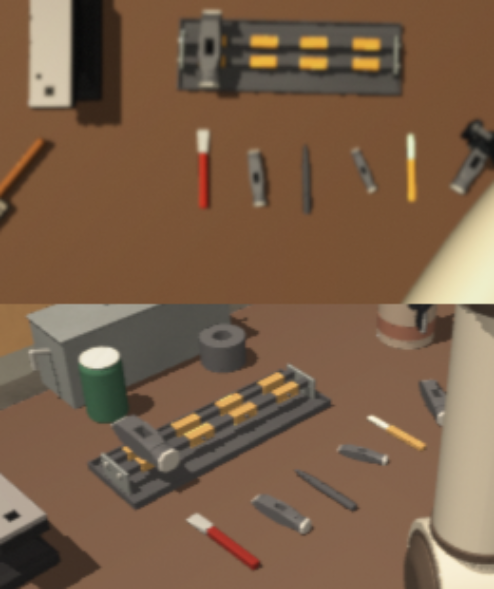

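XL sits square and centred within about 3 mm, with its eye up. Now I pick L.

Call:
apply_moves(commands=[[0.03,0.002,0.002,-0.01,0.8],[0.06,0.002,0.002,-0.01,0.8],[0.09,0.002,0.002,-0.01,0.8],[0.115,0.002,0.002,-0.01,0.8],[0.13,0.002,0.002,-0.01,0.8],[0.138,0.002,0.002,-0.01,0.8],[0.138,0.002,0.002,-0.01,0.8],[0.138,0.002,0.002,-0.01,0.4],[0.138,0.002,0.002,-0.01,-0.1],[0.138,0.002,0.002,-0.01,-1],[0.138,0.002,0.002,-0.01,-1],[0.138,0.002,0.002,-0.01,-1]])

```text
time: 12.5
ee_pos: [0.4604, -0.293, 0.0084]
tcp_rot: [59.4, 89.5, 27.4]
wrist_force: [-1.9, 0.4, 5.5]
opening: 0.0263
```

Call:
apply_moves(commands=[[0,0,0,0,-1],[0,0,0,0,-1]])

```text
time: 12.7
ee_pos: [0.4603, -0.293, 0.0084]
tcp_rot: [60.1, 89.5, 28.1]
wrist_force: [-0.2, 0.8, -0.2]
opening: 0.0262
```

```bash
python3 mv.py 0.644,0.081,0.15,90
```

```text
t 12.7 pos [ 0.4603 -0.293   0.0084] phi 57.98 tilt [0.007  0.0037] q [-32.7   5.9 -13.7  70.2   0.4  -0.7] open 0.0262 F [-0.2  0.8 -0.2]
0.644,0.081,0.15,90 shift [-0.1389  0.4155 -0.042 ] roll -0.5588
```

Call:
apply_moves(commands=[[-0.02,0,0,0,-1],[-0.05,0,0,0,-1],[-0.085,0,0,0,-1],[-0.12,0.02,-0.002,-0.03,-1],[-0.138,0.055,-0.005,-0.09,-1],[-0.138,0.095,-0.009,-0.15,-1],[-0.138,0.135,-0.013,-0.21,-1],[-0.138,0.175,-0.017,-0.27,-1],[-0.138,0.215,-0.021,-0.33,-1],[-0.138,0.255,-0.025,-0.39,-1],[-0.138,0.295,-0.029,-0.45,-1],[-0.138,0.325,-0.032,-0.51,-1]])

```text
time: 13.9
ee_pos: [0.6048, 0.0013, 0.1475]
tcp_rot: [39.4, 89.6, 36.8]
wrist_force: [-0.1, -0.6, -5.2]
opening: 0.0256
```

```bash
python3 mv.py 0.646,0.081,0.1,90
```

```text
t 13.9 pos [0.6048 0.0013 0.1475] phi 87.41 tilt [0.0055 0.0041] q [ 0.  11.3  7.9 86.2  0.2  2.6] open 0.0256 F [-0.1 -0.6 -5.2]
0.646,0.081,0.1,90 shift [0.048  0.0813 0.0373] roll -0.0452
```

Call:
apply_moves(commands=[[0,0.03,0.013,-0.015,-1],[0,0.055,0.025,-0.03,-1],[0,0.075,0.034,-0.045,-1],[0,0.081,0.037,-0.045,-1],[0.01,0.081,0.037,-0.045,-1],[0.03,0.081,0.037,-0.045,-1],[0.048,0.081,0.037,-0.045,-1],[0.065,0.081,0.037,-0.045,-1],[0.08,0.081,0.037,-0.045,-1],[0.088,0.081,0.037,-0.045,-1],[0.09,0.081,0.037,-0.045,-1]])

```text
time: 15.0
ee_pos: [0.6452, 0.0803, 0.0567]
tcp_rot: [46.5, 89.7, 46.5]
wrist_force: [-0.6, 0.8, -5.3]
opening: 0.0262
```

```bash
python3 mv.py 0.646,0.081,0.0514,90
```

```text
t 15.0 pos [0.6452 0.0803 0.0567] phi 89.95 tilt [0.0036 0.0038] q [ 7.  18.5  6.5 77.8  0.2  7.1] open 0.0262 F [-0.6  0.8 -5.3]
0.646,0.081,0.0514,90 shift [0.0053 0.0007 0.0008] roll -0.0009
```

Call:
apply_moves(commands=[[0.0015,0.0007,0.0005,0,-1],[0.003,0.0007,0.0005,0,-1],[0.004,0.0007,0.0005,0,-1],[0.005,0.0007,0.0005,0,-1],[0.0055,0.0007,0.0005,0,-1],[0.0055,0.0007,0.0005,0,-1]])

```text
time: 15.6
ee_pos: [0.6459, 0.0811, 0.0515]
tcp_rot: [43.2, 89.7, 43.1]
wrist_force: [0.3, 0.4, -4.3]
opening: 0.0262
```

Call:
apply_moves(commands=[[0.0005,0,0,0,-1],[0.001,0,0,0,-1],[0.001,0,0,0,-1]])

```text
time: 15.9
ee_pos: [0.6459, 0.0811, 0.0515]
tcp_rot: [39.8, 89.6, 39.8]
wrist_force: [-5.5, -0.1, 4.3]
opening: 0.0261
```

Call:
apply_moves(commands=[[0,0,0,0,-0.2],[0,0,0,0,0.0],[0,0,0,0,0.2],[0,0,0,0,0.3],[0,0,0,0,0.3],[-0.02,0,0,0,0.3],[-0.05,0,0,0,0.3],[-0.09,0,0,0,0.3],[-0.12,0,0,0,0.3],[-0.12,0,0,0,0.3]])

```text
time: 16.9
ee_pos: [0.647, 0.0808, 0.1768]
tcp_rot: [21.7, 89.3, 21.7]
wrist_force: [0.1, -0.5, 0.4]
opening: 0.0558
```

```bash
python3 mv.py 0.424,0.090,0.1,98.5
```

```text
t 16.9 pos [0.647  0.0808 0.1768] phi 89.95 tilt [0.0122 0.0048] q [ 7.  17.8 18.9 90.4  0.2  7.1] open 0.0558 F [ 0.1 -0.5  0.4]
0.424,0.090,0.1,98.5 shift [ 0.0741  0.0087 -0.2239] roll -0.1492
```

Call:
apply_moves(commands=[[0,0.001,-0.035,0,0.5],[0,0.002,-0.07,-0.03,0.5],[0,0.004,-0.105,-0.06,0.5],[0,0.006,-0.14,-0.09,0.5],[0.01,0.007,-0.175,-0.12,0.5],[0.03,0.008,-0.205,-0.149,0.5],[0.05,0.0087,-0.224,-0.149,0.5],[0.074,0.0087,-0.224,-0.149,0.5],[0.074,0.0087,-0.224,-0.149,0.5]])

```text
time: 17.8
ee_pos: [0.4219, 0.0898, 0.0972]
tcp_rot: [17.5, 89.5, 26.0]
wrist_force: [-0.4, 0.6, 0.0]
opening: 0.0642
```

```bash
python3 mv.py 0.424,0.090,0.004,98.5; python3 - <<'E'
from h import *
for n in("top","side"):
    c,W=cloud(n);print(n)
    heads(W,c["frame"],dict(l=(.643,.081)),hmin=.05,hmax=.09,L=.07)
E
```

```text
t 17.8 pos [0.4219 0.0898 0.0972] phi 98.51 tilt [0.0082 0.004 ] q [ 11.9 -12.5 -21.3  80.7   0.1   3.4] open 0.0642 F [-0.4  0.6  0. ]
0.424,0.090,0.004,98.5 shift [ 0.0932 -0.0003  0.0013] roll 0.0002
top
l rect c 645.9 80.1 size 118 27 ang 1.1 pca -178.7 mean [641.1  79.8  68.4] ztop 72.0 284
side
l rect c 643.8 83.2 size 124 31 ang 1.7 pca -178.7 mean [633.2  86.1  63.8] ztop 69.1 316
```

Call:
apply_moves(commands=[[0.03,0,0.001,0,0.5],[0.06,0,0.001,0,0.5],[0.08,0,0.001,0,0.5],[0.09,0,0.001,0,0.5],[0.093,0,0.001,0,0.5],[0.093,0,0.001,0,0.1],[0.093,0,0.001,0,-0.3],[0.093,0,0.001,0,-1],[0.093,0,0.001,0,-1],[0.093,0,0.001,0,-1],[0.093,0,0.001,0,-1]])

```text
time: 19.0
ee_pos: [0.4267, 0.0908, 0.0088]
tcp_rot: [12.3, 89.2, 20.8]
wrist_force: [-1.6, -0.2, 7.5]
opening: 0.0198
```

```bash
python3 mv.py 0.643,-0.0065,0.15,90
```

```text
t 19.0 pos [0.4267 0.0908 0.0088] phi 98.5 tilt [0.0138 0.0052] q [ 11.9  -9.9 -29.   70.    0.1   3.4] open 0.0198 F [-1.6 -0.2  7.5]
0.643,-0.0065,0.15,90 shift [-0.1388 -0.1277  0.2015] roll 0.1483
```

Call:
apply_moves(commands=[[-0.02,0,0,0,-1],[-0.05,0,0,0,-1],[-0.085,0,0,0,-1],[-0.12,-0.01,0.015,0.0,-1],[-0.139,-0.025,0.04,0.02,-1],[-0.139,-0.045,0.07,0.05,-1],[-0.139,-0.065,0.1,0.08,-1],[-0.139,-0.085,0.13,0.11,-1],[-0.139,-0.1,0.16,0.148,-1],[-0.139,-0.12,0.19,0.148,-1],[-0.139,-0.1277,0.2015,0.148,-1],[-0.139,-0.1277,0.2015,0.148,-1]])

```text
time: 20.2
ee_pos: [0.644, -0.0074, 0.1493]
tcp_rot: [21.8, 89.2, 21.8]
wrist_force: [-0.8, 0.4, -2.9]
opening: 0.0198
```

```bash
python3 mv.py 0.646,-0.0065,0.058,90; python3 - <<'E'
from h import *
for n in("side",):
    c,W=cloud(n)
    cv2.imwrite("pics/a4.png",cv2.resize(c["frame"][100:240,110:310],None,fx=3.5,fy=3.5))
E
```

```text
t 20.2 pos [ 0.644  -0.0074  0.1493] phi 89.95 tilt [0.0128 0.0051] q [-0.8 16.4 14.2 87.   0.3 -0.7] open 0.0198 F [-0.8  0.4 -2.9]
0.646,-0.0065,0.058,90 shift [0.0913 0.0004 0.0008] roll -0.0009
```

View pics/a4.png

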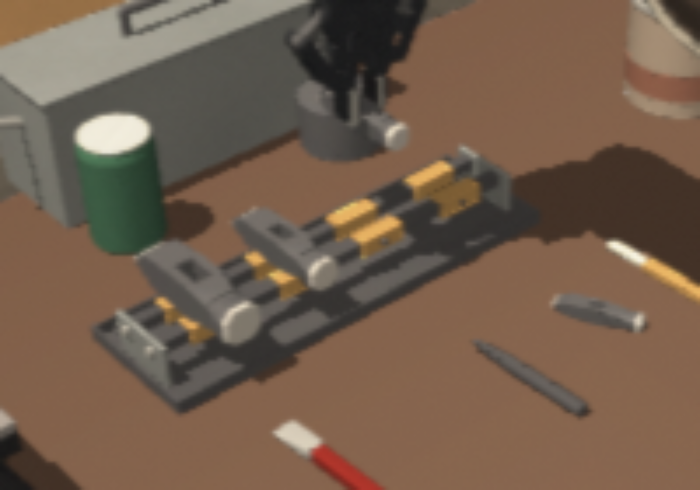

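L and XL sit on saddles 2 and 1. M is held above the third pair, at (370,235) in the crop. I lower it to an expected seat height of about 0.0515.

Call:
apply_moves(commands=[[0.02,0.0004,0.001,0,-1],[0.045,0.0004,0.001,0,-1],[0.065,0.0004,0.001,0,-1],[0.08,0.0004,0.001,0,-1],[0.089,0.0004,0.001,0,-1],[0.0915,0.0004,0.001,0,-1],[0.093,0.0004,0.001,0,-1],[0.0945,0.0004,0.001,0,-1],[0.096,0.0004,0.001,0,-1],[0.097,0.0004,0.001,0,-1],[0.0975,0.0004,0.001,0,-1],[0.0975,0.0004,0.001,0,-1]])

```text
time: 21.45
ee_pos: [0.6453, -0.0059, 0.0522]
tcp_rot: [23.1, 89.2, 23.1]
wrist_force: [0.4, -0.3, -2.1]
opening: 0.0193
```

Call:
apply_moves(commands=[[0.0005,0,0,0,-1],[0.001,0,0,0,-1],[0.001,0,0,0,-1]])

```text
time: 21.75
ee_pos: [0.6453, -0.0059, 0.0518]
tcp_rot: [22.2, 89.2, 22.2]
wrist_force: [-2.6, 0.4, 5.0]
opening: 0.0195
```

Call:
apply_moves(commands=[[0,0,0,0,-0.35],[0,0,0,0,-0.15],[0,0,0,0,0.0],[0,0,0,0,0.2],[0,0,0,0,0.2],[-0.02,0,0,0,0.2],[-0.05,0,0,0,0.2],[-0.09,0,0,0,0.2],[-0.1,0,0,0,0.2],[-0.1,0,0,0,0.2]])

```text
time: 22.75
ee_pos: [0.6451, -0.0064, 0.1541]
tcp_rot: [17.4, 89.0, 17.3]
wrist_force: [-0.4, 1.0, -0.8]
opening: 0.0512
```

```bash
python3 mv.py 0.443,-0.099,0.1,114
```

```text
t 22.75 pos [ 0.6451 -0.0064  0.1541] phi 89.97 tilt [0.0169 0.0053] q [-0.7 16.3 14.6 87.3  0.3 -0.7] open 0.0512 F [-0.4  1.  -0.8]
0.443,-0.099,0.1,114 shift [ 0.0501 -0.0929 -0.2029] roll -0.4194
```

Call:
apply_moves(commands=[[0,-0.015,-0.035,-0.05,0.2],[0,-0.03,-0.07,-0.1,0.2],[0,-0.045,-0.105,-0.18,0.2],[0,-0.06,-0.14,-0.25,0.2],[0.01,-0.08,-0.175,-0.33,0.2],[0.03,-0.093,-0.203,-0.4194,0.2],[0.05,-0.093,-0.203,-0.4194,0.2],[0.05,-0.093,-0.203,-0.4194,0.2]])

```text
time: 23.55
ee_pos: [0.4405, -0.099, 0.0965]
tcp_rot: [4.4, 89.2, 28.3]
wrist_force: [-0.3, 0.5, -0.3]
opening: 0.0515
```

```bash
python3 mv.py 0.442,-0.099,0.007,114; python3 - <<'E'
from h import *
for n in("top","side"):
    c,W=cloud(n);print(n)
    heads(W,c["frame"],dict(m=(.643,-.006)),hmin=.05,hmax=.09,L=.07)
    if n=="side": heads(W,c["frame"],dict(s=(.442,-.099)),hmax=.018,L=.06)
b=c["frame"][150:220,230:330]
cv2.imwrite("pics/a5.png",cv2.resize(b,None,fx=5,fy=5))
E
```

```text
t 23.55 pos [ 0.4405 -0.099   0.0965] phi 113.93 tilt [0.0119 0.0064] q [-13.   -9.7 -19.   80.1   0.5 -36.9] open 0.0515 F [-0.3  0.5 -0.3]
0.442,-0.099,0.007,114 shift [ 0.0895 -0.0007  0.0002] roll -0.0013
top
m rect c 641.8 -7.1 size 97 21 ang -0.7 pca 179.7 mean [641.   -7.   63.3] ztop 65.7 178
side
m rect c 641.2 -6.1 size 102 28 ang 0.8 pca -179.9 mean [634.8  -1.7  59.3] ztop 63.0 186
s rect c 440.8 -98.0 size 80 23 ang 20.9 pca -156.8 mean [437.6 -96.6  12. ] ztop 14.8 123
```

View pics/a5.png

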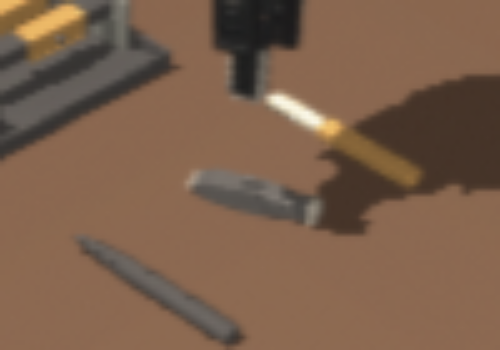

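Call:
apply_moves(commands=[[0.03,-0.0007,0,0,0.2],[0.06,-0.0007,0,0,0.2],[0.077,-0.0007,0,0,0.2],[0.087,-0.0007,0,0,0.2],[0.0905,-0.0007,0,0,0.2],[0.0905,-0.0007,0,0,0.2]])

```text
time: 24.25
ee_pos: [0.4447, -0.0989, 0.0094]
tcp_rot: [-4.4, 89.0, 19.6]
wrist_force: [-0.0, 0.0, 0.6]
opening: 0.0511
```

```bash
python3 mv.py 0.442,-0.099,0.006,114
```

```text
t 24.25 pos [ 0.4447 -0.0989  0.0094] phi 114.0 tilt [0.0157 0.0056] q [-12.9  -7.1 -26.5  69.8   0.5 -36.9] open 0.0511 F [-0.   0.   0.6]
0.442,-0.099,0.006,114 shift [ 0.0034  0.001  -0.0026] roll -0.0001
```

Call:
apply_moves(commands=[[0.004,0.001,-0.002,0,0.0],[0.006,0.001,-0.002,0,-0.2],[0.006,0.001,-0.002,0,-0.4],[0.006,0.001,-0.002,0,-0.6],[0.006,0.001,-0.002,0,-1],[0.006,0.001,-0.002,0,-1],[0.006,0.001,-0.002,0,-1],[0.006,0.001,-0.002,0,-1]], newtons=60)

```text
time: 25.05
ee_pos: [0.4429, -0.0989, 0.004]
tcp_rot: [-6.1, 89.0, 17.9]
wrist_force: [-1.2, -1.3, 5.0]
opening: 0.0143
```

```bash
python3 mv.py 0.644,-0.098,0.15,90
```

```text
t 25.05 pos [ 0.4429 -0.0989  0.004 ] phi 113.99 tilt [0.0165 0.0053] q [-12.9  -7.2 -27.2  69.1   0.5 -36.9] open 0.0143 F [-1.2 -1.3  5. ]
0.644,-0.098,0.15,90 shift [-0.1427 -0.0812  0.1866] roll 0.4188
```

Call:
apply_moves(commands=[[-0.02,0,0,0,-1],[-0.05,0,0,0,-1],[-0.085,0,0,0,-1],[-0.12,-0.005,0.015,0.05,-1],[-0.143,-0.015,0.04,0.1,-1],[-0.143,-0.03,0.07,0.16,-1],[-0.143,-0.043,0.1,0.22,-1],[-0.143,-0.056,0.13,0.28,-1],[-0.143,-0.07,0.16,0.35,-1],[-0.143,-0.081,0.187,0.419,-1],[-0.143,-0.081,0.187,0.419,-1],[-0.143,-0.081,0.187,0.419,-1]])

```text
time: 26.25
ee_pos: [0.6441, -0.0975, 0.1489]
tcp_rot: [21.8, 89.1, 21.9]
wrist_force: [-0.7, -0.2, -1.2]
opening: 0.0144
```

```bash
python3 mv.py 0.644,-0.098,0.058,90; python3 - <<'E'
from h import *
c,W=cloud("side")
heads(W,c["frame"],dict(s=(.442,-.099)),hmax=.018,L=.06) if 0 else None
cv2.imwrite("pics/a6.png",cv2.resize(c["frame"][90:230,160:320],None,fx=4,fy=4))
E
```

```text
t 26.25 pos [ 0.6441 -0.0975  0.1489] phi 90.04 tilt [0.0142 0.0057] q [-8.8 17.5 15.4 87.2  0.4 -8.8] open 0.0144 F [-0.7 -0.2 -1.2]
0.644,-0.098,0.058,90 shift [ 0.0909 -0.001  -0.0014] roll 0.0007
```

View pics/a6.png

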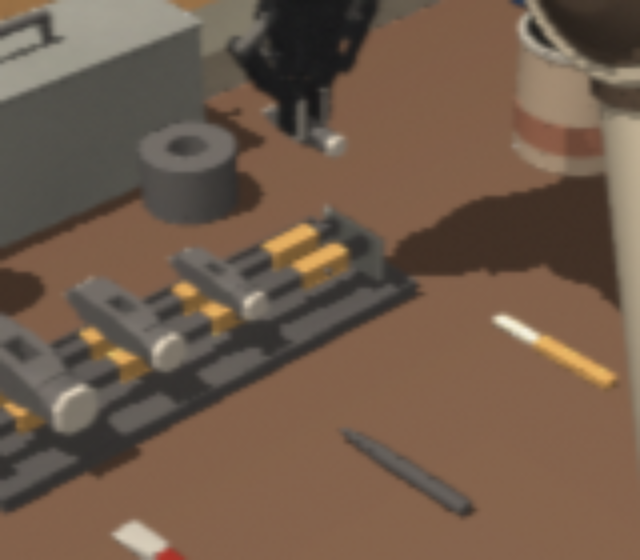

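S is held level above the last saddle pair. I lower it, expecting it to seat at about 0.047.

Call:
apply_moves(commands=[[0.02,-0.0005,-0.001,0,-1],[0.045,-0.0005,-0.001,0,-1],[0.065,-0.0005,-0.001,0,-1],[0.08,-0.0005,-0.001,0,-1],[0.089,-0.0005,-0.001,0,-1],[0.092,-0.0005,-0.001,0,-1],[0.095,-0.0005,-0.001,0,-1],[0.097,-0.0005,-0.001,0,-1],[0.099,-0.0005,-0.001,0,-1],[0.1005,-0.0005,-0.001,0,-1],[0.1015,-0.0005,-0.001,0,-1],[0.1015,-0.0005,-0.001,0,-1]])

```text
time: 27.5
ee_pos: [0.6442, -0.0975, 0.048]
tcp_rot: [20.8, 89.1, 20.8]
wrist_force: [0.1, 0.5, -1.1]
opening: 0.0143
```

Call:
apply_moves(commands=[[0.0005,0,0,0,-1],[0.001,0,0,0,-1],[0.001,0,0,0,-1]])

```text
time: 27.8
ee_pos: [0.6443, -0.0975, 0.0471]
tcp_rot: [20.3, 89.1, 20.3]
wrist_force: [0.1, -0.2, -0.3]
opening: 0.0144
```

Call:
apply_moves(commands=[[0.0005,0,0,0,-1],[0.001,0,0,0,-1],[0.001,0,0,0,-1]])

```text
time: 28.1
ee_pos: [0.6444, -0.0975, 0.047]
tcp_rot: [19.2, 89.1, 19.3]
wrist_force: [-2.6, 0.3, 5.6]
opening: 0.0142
```

Contact. I release, lift and retreat so the cameras see the rack.

Call:
apply_moves(commands=[[0,0,0,0,-0.5],[0,0,0,0,-0.3],[0,0,0,0,-0.1],[0,0,0,0,0.1],[0,0,0,0,0.1],[-0.02,0,0,0,0.1],[-0.05,0,0,0,0.1],[-0.09,0,0,0,0.1],[-0.12,0,-0.04,0,0.1],[-0.12,0,-0.08,0,0.1],[-0.12,0,-0.12,0,0.1],[-0.12,0,-0.16,0,0.1]])

```text
time: 29.3
ee_pos: [0.4811, -0.0982, 0.1645]
tcp_rot: [18.3, 89.0, 18.3]
wrist_force: [0.4, 0.1, 0.7]
opening: 0.0467
```

```bash
python3 - <<'E'
from h import *
for n in("top","side"):
    c,W=cloud(n);print(n)
    heads(W,c["frame"],dict(xl=(.643,.172),l=(.643,.081),m=(.643,-.006),s=(.643,-.098)),hmin=.05,hmax=.09,L=.07)
    saddles(W,c["frame"]) if 0 else None
    cv2.imwrite(f"pics/f_{n}.png",cv2.resize(c["frame"][100:230,110:320],None,fx=3.5,fy=3.5))
E
```

```text
top
xl rect c 641.2 171.1 size 133 35 ang -0.8 pca 179.6 mean [637.9 170.   73.3] ztop 78.6 441
l rect c 645.7 80.3 size 117 27 ang 1.4 pca -178.9 mean [641.2  79.9  68.2] ztop 71.7 285
m rect c 642.4 -7.0 size 98 21 ang -0.7 pca 179.6 mean [641.2  -7.   63. ] ztop 66.3 177
s rect c 681.1 -93.7 size 5 3 ang -40.4 pca 146.2 mean [680.9 -94.2  54.9] ztop 55.6 3
side
xl rect c 640.9 174.5 size 136 38 ang 0.4 pca -179.2 mean [628.7 178.8  69.3] ztop 76.1 482
l rect c 644.2 82.8 size 120 31 ang -0.2 pca -178.6 mean [633.6  86.1  63.7] ztop 69.1 319
m rect c 641.4 -3.5 size 102 24 ang 1.1 pca -179.5 mean [633.9  -1.7  59.3] ztop 63.2 186
s rect c 641.1 -95.4 size 77 22 ang -5.3 pca 179.9 mean [638.1 -93.7  55.3] ztop 57.6 87
```

View pics/f_top.png

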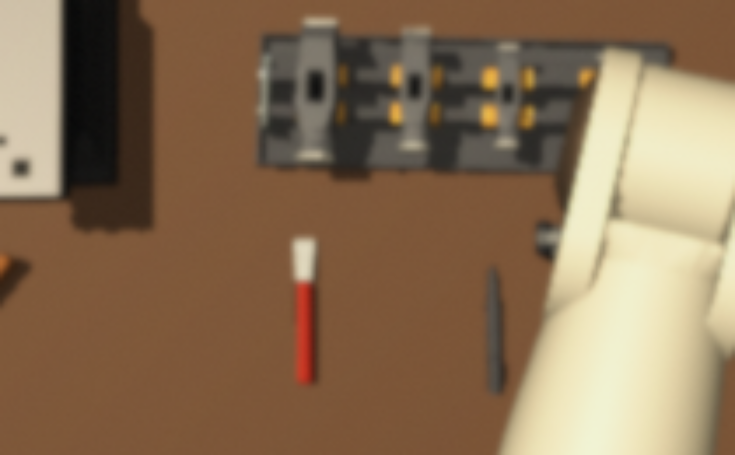

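View pics/f_side.png

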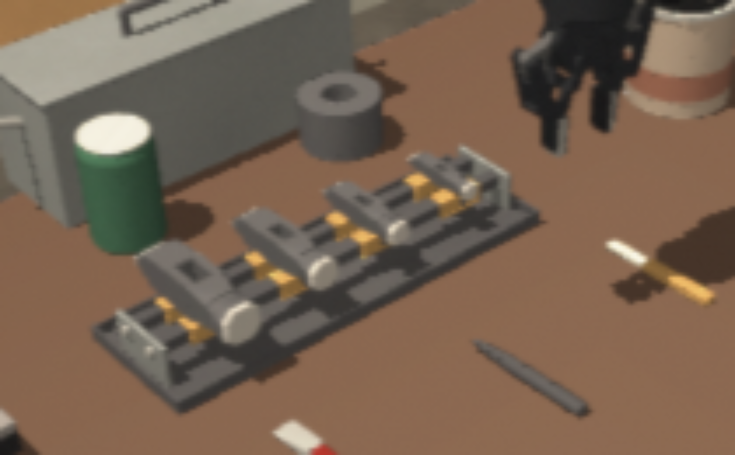

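```bash
python3 -c "
from workcell import bot
print(bot.job_done())"
```

```text
the job is handed in; nothing more can be done
None
```

All four hammer heads are on the drip rack in size order: XL at the anvil end, then L, M and S at the far end. I handed the job in after about 29 s on the robot's clock. Each head was lowered until the wrist force showed light contact (under 15 N) before I let go. The green look-alikes were left alone.

**Last checks:** All four lie across both bars with the eye up, and the gripper was well clear. XL, L and M, measured by both cameras, are within about 3 mm of the saddle centre and about 1–2° of square.

**Weaker or disagreeing readings:**
- **S:** The arm hid it from the top camera in the last picture, so its top reading is void. The side view alone puts it within about 1–2 mm of centre. One angle fit there said −5° and the other about 0°; the picture looks square.
- **Cameras:** The two disagree by 1–4 mm on position, close to their stated calibration.
- **Tool tilt:** The tool ended with a tilt of about 1°, with no visible effect on how the heads sit.

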